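# Ready the weighing station

## Task

Get the weighing station ready for the next bag: press the scale's round power key fully down and let it up, then the wide tare key to zero out the empty tub, without pressing the small key between. Then take the carousel by the bar on top and turn it until the open jar with the scoop points straight at the middle of the scale's pan, and finish still gripping the bar, holding the carousel still for a colleague to scoop. Leave the tub and the things standing around where they are.

Things in the scene. Friction and masses are not known exactly. Their poses are not given: they have to be found in the camera images.
- carousel_bar (a point): grip bar of dark wood on top of the carousel's 12 mm thick steel post, on the axis of turning: 80 mm long, 16 mm thick, 30 mm high; point at the bar's centre, 197 mm above the table. Its x axis runs along the bar and points (horizontally) over the open jar, z is up. It turns with the tray; jars are 134 mm high at most, the scoop's handle rises to 157 mm, 109 mm out from the axis on the open jar's side. The carousel's foot is fixed to the bench
- carousel_tray (a joint): angle of the carousel's tray on its foot, rad, growing counter-clockwise seen from above; it is free-running (friction about 0.05 N m) and can turn either way without a stop within reach (plus or minus 12.5 rad). The tray is a 274 mm wide wooden disc with a low lip, with six white jars 62 mm across standing in it on a circle of 85 mm radius, 60 degrees apart: five with steel lids, one open with a steel scoop in it. The jars are fitted and do not come out
- open_jar (a point): centre of the mouth of the open jar that holds the scoop, 118 mm above the table, 85 mm out from the carousel's axis
- pan (a point): centre of the top face of the scale's steel pan (168 mm by 188 mm), 62 mm above the table; axes are the scale's: x from the key side to the pan side, y towards the power key, z up. The scale's white housing is 260 mm by 200 mm, its key deck 40 mm above the table; it does not move on the bench
- power_key_top (a point): centre of the top of the round power key, 22 mm across, at the left of the row of keys (seen with the keys near you and the pan beyond), 146 mm in front of the pan's centre and 62 mm to the left; its top is 47 mm above the table, 7 mm above the deck; axes as the scale's
- power_key (a joint): travel of the power key: 0 up, 0.004 m fully down; springs back; starts to move at about 1.5 N and is fully down at about 4 N
- tare_key_top (a point): centre of the top of the wide tare key, 44 mm by 20 mm, at the right of the row, 58 mm to the right of the pan's centre line; same height as the power key
- tare_key (a joint): travel of the tare key: 0 up, 0.004 m fully down; spring as the power key's
- unit_key_top (a point): centre of the top of the small square unit key, 13 mm, between the other two, 60 mm from each; not to be pressed
- unit_key (a joint): travel of the unit key: 0 up, 0.004 m fully down; spring as the power key's
- tub_center (a point): centre of the empty white weighing tub standing loose on the middle of the pan: 122 mm across the rim, 58 mm high, so its rim is 120 mm above the table; leave it there
- pail_center (a point): bystander: small closed white pail with a yellow lid, 106 mm across, 92 mm high, point at mid-height
- flask_center (a point): bystander: steel flask with a black cap, 74 mm across, 190 mm high, point near mid-height
- glove_box_center (a point): bystander: white card glove box with a dark slot on top, 220 x 115 x 70 mm, point at its centre
- spoon_grip (a point): bystander: steel spoon 190 mm long lying on the bench, point on its handle
There are look-alikes about, which are no part of the job. Leave any blue or green look-alike of the part that bears tub_center alone.

How it is judged:
By the outcome, as a careful person would: the job done as asked, in the order asked, and still so for the second after the job is handed in, while the arm keeps its last pose, push and grip.
It also fails if it takes over 61 s, if anything falls off the work surface, if the arm or the gripper's body presses on something with over 40 N, if the wrist force passes 120 N, or if a joint passes its speed limit or range.

## Robot

A 6-joint arm with a two-finger parallel gripper is mounted at the origin on the work surface. World frame = base frame: x ahead of the robot, y to its left, z up, the work surface at z = 0. Lengths are in mm, angles in degrees, forces in N, time in s.
With the tool pointing down it reaches from about 300 to 850 mm from the base axis. Payload 4.2 kg.
Tool frame: the origin (TCP) lies midway between the tips of the shut fingers; the grasp point (between the pads) lies 19 mm behind it; x points along the fingers, z is the direction in which the jaws open and shut, and the axes are right-handed (so a half turn about x gives the same grasp; the last joint's range is limited). The gripper opens to 91 mm and grips with 3 to 60 N. Pads are 32 mm wide; open, the fingers measure 118 mm over their backs; the gripper's body (76 mm by 178 mm) begins 60 mm behind the grasp point.
Start: joints at [-75.287, 18.312, 89.639, -0, 72.044, -1.146], TCP at [157.138, -553.128, 213.976] pointing down, gripper open.
Joint ranges: [-177.97, 177.97], [-48.28, 115.42], [12.27, 149.76], [-77.06, 257.06], [2.81, 150.46], [-146.56, 146.56]. Speed limits (degrees/s): [147.25, 147.25, 180, 180, 180, 180].

## Interface

Orientations are given as [roll, pitch, yaw] about the fixed x, y, z axes, in that order (R = Rz(yaw) Ry(pitch) Rx(roll)).
In Python, from workcell import env gives the robot as it stands.
- The arm moves only by the tool send_rows, never from a script. Its argument "commands" is a list that holds one entry, the list of rows, each a list of 6 numbers: the shift along the tool's x, y, z normalised to -1 to 1, where 1 is 0.1 m, then the turn, a rotation vector about the tool's x, y, z normalised to -1 to 1, where 1 is 2 pi rad. In form: [[[x, y, z, wx, wy, wz], ...]]. A call has 1 to 20 rows; each row is the pose to reach, as a shift and turn from the pose commanded when the call began, along the tool's axes at that moment, turning the shorter way round; what a row does not reach only later rows make up. A row lasts 1/8 s, in which the tool goes at most 62.5 mm and 10.7 degrees, less where a joint would pass 70% of its speed; a pose out of reach is approached as far as the arm can. A call with a number of a shift or a turn outside -1 to 1 is refused whole. A call with a gripper value outside its range is refused whole. "jaw" is the closure, from -1 (fully open) to 1 (shut), so that 0 is half open, set as the call begins (left out, the last holds). The fingers move at their own pace and stop on an object; "force" is the grip in N (left out, the last holds). Time passes only in rows, so rows that repeat a pose let the fingers close. It gives the time, the measured TCP pose, the force and the opening at its end, in the units of the state.
- env.state(): the state, without advancing time (a new reading comes with each control period).
- env.grab_frame(name): name is "scene" or "top" or "wrist"; returns (picture, depth): 480x640x3 uint8, red, green, blue; 480x640 float32, mm along the optical axis (not along the pixel's ray), 0 where there is no reading.
- env.get_calibration(name): a dict with "mtx" (3x3 intrinsics, pixels), "camera_from_world" (4x4, takes a point from world to camera coordinates). Camera axes: x right, y up, looking along -z (the intrinsics and any distortion apply to the point x, -y, -z); pixel columns grow to the right and rows downward; lengths in mm; the calibration is good to about 2 mm. A picture is of the moment at which its call begins: read the wrist's pose just before it. get_calibration takes no time and is no camera call; for the wrist camera it gives the pose at the moment of the call.
- env.job_done(): hands the job in, once; it reports no verdict.
The state is a dict: "time_s": time; "qpos": joint angles; "qvel": joint speeds; "effort": joint torques, N m; "ee_pos": TCP position; "ee_rot": TCP orientation; "force": force on the tool from outside, world axes, zero at the start; "torque": the same for the moment, N m; "gripper_width": finger opening in mm.
Only numpy, scipy, OpenCV 4.12 (cv2) and the standard library are available. Lean on these libraries where they do the work, as an engineer would, in place of code of your own. Each camera call takes 0.05 s, during which the arm holds its last target.

## Working session

There is one attempt and no reset: what is moved stays moved. The work goes in short steps, Python scripts to look and compute and a tool call to move; the robot and the scene stay as the last step left them, time stands still between calls to the robot, and variables do not carry over. Pictures are saved under pics/ and viewed, and the job is handed in when it is done.

Besides the shell and the picture viewer there is one more tool, called after "Call:" as name([rows], argument=value, ...), one row to a line, values as JSON. send_rows: Moves the arm, as the interface text tells. Its arguments: {"type":"object","properties":{"commands":{"type":"array","items":{"type":"array","items":{"type":"array","items":{"type":"number","minimum":-1,"maximum":1}}}},"jaw":{"type":"number"},"force":{"type":"number"}},"required":["commands"]}

```bash
ls; mkdir -p pics; python3 - <<'E'
from workcell import env
import cv2,numpy as np
print(env.state())
for n in ["scene","top"]:
    p,d=env.grab_frame(n); cv2.imwrite(f"pics/{n}0.png",p[:,:,::-1]); np.save(f"pics/{n}0.npy",d)
    c=env.get_calibration(n); print(n,c)
    np.savez(f"pics/{n}_cal.npz",**{k:np.array(v) for k,v in c.items()})
E
```

```text
pics
{'time_s': 0.0, 'qpos': array([-7.52858819e+01,  1.83536443e+01,  8.97073392e+01, -1.12524312e-04,
        7.20435817e+01, -1.14360978e+00]), 'qvel': array([ 0.01541375, -0.07355958, -0.01888484, -0.01820419,  0.125117  ,
       -0.0173507 ]), 'effort': array([-2.77563711e-03, -4.12461805e+01, -2.31975049e+01,  7.29386578e-02,
        4.58523142e-02, -1.35698524e-04]), 'ee_pos': array([ 157.01126124, -552.61728648,  213.09388024]), 'ee_rot': array([178.91500916,  89.89543478, 104.77277186]), 'force': array([1.1178977 , 0.15156689, 0.00490707]), 'torque': array([ 0.00705162, -0.03371281,  0.02180109]), 'gripper_width': 91.24200700320597}
scene {'mtx': array([[441.99294595,   0.        , 314.51252348],
       [  0.        , 441.99294595, 246.88156128],
       [  0.        ,   0.        ,   1.        ]]), 'camera_from_world': array([[-7.47682559e-01,  6.64055872e-01,  7.68016734e-04,
         4.09198030e+02],
       [-4.39016230e-01, -4.95170037e-01,  7.49714201e-01,
         1.49615814e+02],
       [ 4.98232417e-01,  5.60211060e-01,  6.61761306e-01,
        -1.48245874e+03],
       [ 0.00000000e+00,  0.00000000e+00,  0.00000000e+00,
         1.00000000e+00]])}
top {'mtx': array([[542.28721186,   0.        , 324.19517527],
       [  0.        , 542.28721186, 235.31490184],
       [  0.        ,   0.        ,   1.        ]]), 'camera_from_world': array([[ 6.58807018e-02, -9.97826054e-01, -1.70284555e-03,
        -3.25325698e+01],
       [ 9.75987449e-01,  6.40835421e-02,  2.08186932e-01,
        -5.76441731e+02],
       [-2.07625221e-01, -1.53774571e-02,  9.78087574e-01,
        -1.26558348e+03],
       [ 0.00000000e+00,  0.00000000e+00,  0.00000000e+00,
         1.00000000e+00]])}
```

View pics/scene0.png

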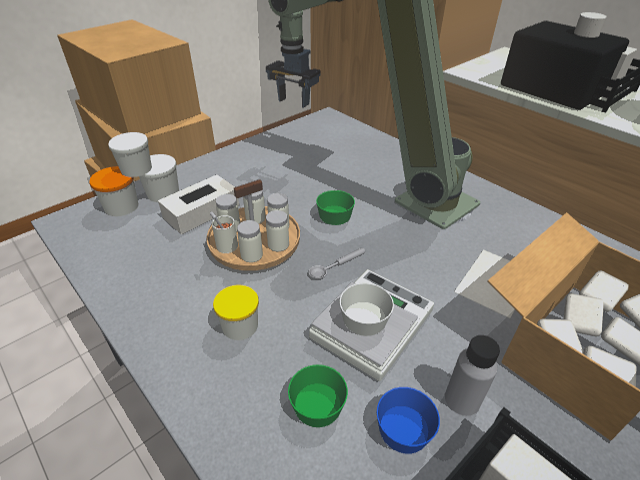

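View pics/top0.png

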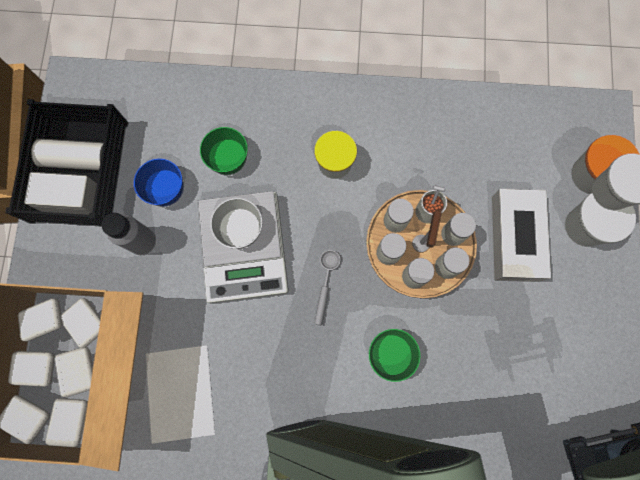

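The top view shows the scale at about (243,248), with its keys at roughly (221,291), (246,288) and (271,285). The carousel is near (423,243), with the open jar at (434,200). Next I'll zoom in and measure.

```bash
cat > h.py <<'E'
import numpy as np,cv2
def cal(n):
    c=np.load(f"pics/{n}_cal.npz"); return c["mtx"],c["camera_from_world"]
def toplane(u,v,z,K,T):
    # pixel->world at height z
    d=np.array([(u-K[0,2])/K[0,0],-(v-K[1,2])/K[1,1],-1.])
    R=T[:3,:3];o=-R.T@T[:3,3];w=R.T@d
    return o+w*(z-o[2])/w[2]
def proj(p,K,T):
    c=T[:3,:3]@np.asarray(p,float)+T[:3,3]
    return np.array([K[0,0]*c[0]/-c[2]+K[0,2],K[1,1]*-c[1]/-c[2]+K[1,2]])
E
python3 - <<'E'
import cv2
a=cv2.imread("pics/top0.png")
cv2.imwrite("pics/topsc.png",cv2.resize(a[185:305,190:300],None,fx=5,fy=5,interpolation=cv2.INTER_CUBIC)[:600])
cv2.imwrite("pics/topca.png",cv2.resize(a[180:300,360:485],None,fx=5,fy=5,interpolation=cv2.INTER_CUBIC))
E
```

```text
(no output)
```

View pics/topsc.png

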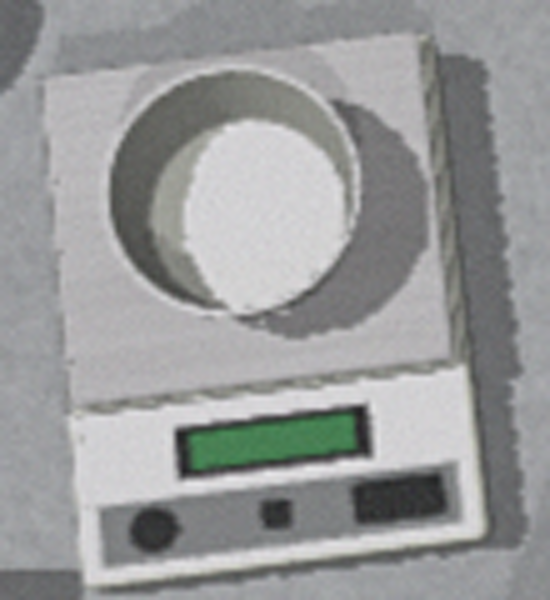

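View pics/topca.png

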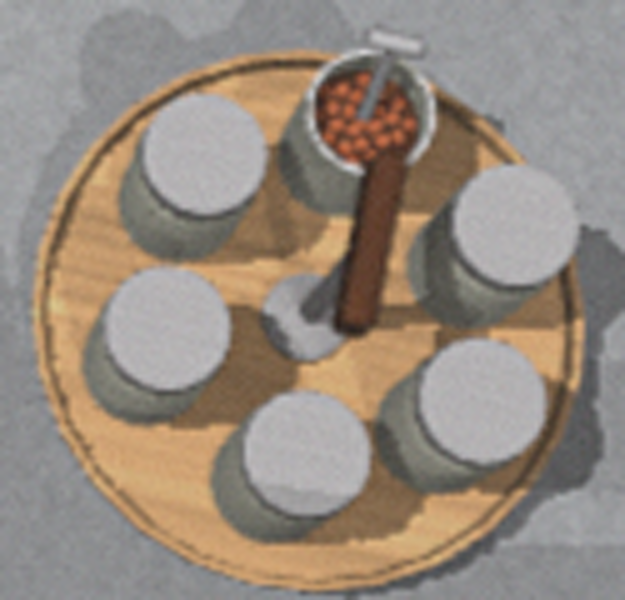

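```bash
python3 - <<'E'
from h import *
K,T=cal("top")
f=lambda x,y,u0,v0,z: toplane(u0+(x+.5)/5-.5,v0+(y+.5)/5-.5,z,K,T)
S=lambda x,y,z:f(x,y,190,185,z)[:2]
C=lambda x,y,z:f(x,y,360,180,z)[:2]
pw,un,ta=S(154,529,47),S(277,513,47),S(400,497,47)
print("keys",pw,un,ta,np.linalg.norm(ta-pw))
pc=np.array([S(45,80,62),S(424,36,62),S(462,358,62),S(76,410,62)])
print("pan",pc,pc.mean(0),[np.linalg.norm(pc[i]-pc[i-1]) for i in range(4)])
y=(pw-ta)/np.linalg.norm(pw-ta); x=np.array([y[1],-y[0]]); print("yaw keys",np.degrees(np.arctan2(x[1],x[0])))
print("yaw pan",[np.degrees(np.arctan2(*(a)[::-1])) for a in (pc[0]-pc[3],pc[1]-pc[2])])
print("pan from keys", un+146*x+ y*(-2)+0, pw+146*x-62*y, ta+146*x+58*y)
print("tub rim",S(235,193,120))
for z in (130,134):
  L=np.array([C(205,155,z),C(515,225,z),C(482,402,z),C(307,453,z),C(168,330,z)])
  c=(L[0]+L[2]+L[1]+L[4])/4; print(z,"axis",c,np.linalg.norm(L-c,axis=1),np.degrees(np.arctan2((L-c)[:,1],(L-c)[:,0])))
print("mouth",C(375,108,118),"tray", C(308,322,15))
print("bar", C(387,155,212),C(356,325,212),C(372,240,212))
d=np.load("pics/top0.npy")
for n,(u,v) in dict(lid=(400,210),bar=(433,228),pan=(262,250),key=(221,290)).items():
  zz=d[v,u]; Pc=np.array([(u-K[0,2])/K[0,0]*zz,-(v-K[1,2])/K[1,1]*zz,-zz]); print(n,T[:3,:3].T@(Pc-T[:3,3]))
E
```

```text
keys [427.78727532 247.27309817] [439.42486951 188.60589887] [451.0893505  129.80315839] 119.75881370556897
pan [[644.40823566 321.71628628]
 [679.29164119 136.19622156]
 [518.70835065 104.02129714]
 [481.1018068  287.94216322]] [580.87750857 212.46899205] [np.float64(166.762349157647), np.float64(188.7711482000857), np.float64(163.77490333749319), np.float64(187.7262291768876)]
yaw keys 11.219899301918392
yaw pan [np.float64(11.684856028991591), np.float64(11.329920789875548)]
pan from keys [583.02361458 215.05207847] [583.06052239 214.86601955] [583.01359356 215.10259621]
tub rim [580.26082485 211.40611591]
130 axis [ 578.96167805 -235.43842849] [85.04568154 84.98479601 85.02962003 84.26791423 84.96219975] [  50.34754055  -69.24328212 -129.66382291  170.52226934  110.76052179]
134 axis [ 578.0593007  -234.72021742] [84.76861549 84.70792832 84.7526063  83.99338203 84.68540567] [  50.34754055  -69.24328212 -129.66382291  170.52226934  110.76052179]
mouth [ 664.71558538 -250.9635633 ] tray [ 580.70456334 -239.4945221 ]
bar [ 616.30135491 -238.79359156] [ 539.85062154 -227.19989174] [ 577.83480386 -233.17407869]
lid [ 633.91465915 -168.19645667  132.48430347]
bar [ 576.63338392 -230.90073767  212.71179489]
pan [530.89402183 153.87568156  61.16665761]
key [429.39932496 247.06211947  41.29219934]
```

```bash
cat >> h.py <<'E'
from scipy.spatial.transform import Rotation as Ro
def plan(target,jawyaw,st,down=True):
    """shift (norm) and rotvec (norm) in tool axes to get to target w/ jaw z axis at yaw (mod 180 choose nearest)"""
    R=Ro.from_euler('xyz',st['ee_rot'],degrees=True).as_matrix(); p=np.array(st['ee_pos'])
    s=R.T@(np.array(target)-p)/100
    best=None
    for a in (jawyaw,jawyaw+180):
        a=np.radians(a); z=np.array([np.cos(a),np.sin(a),0]); x=np.array([0,0,-1.]); y=np.cross(z,x)
        r=Ro.from_matrix(R.T@np.c_[x,y,z]).as_rotvec()/(2*np.pi)
        if best is None or np.linalg.norm(r)<np.linalg.norm(best): best=r
    return s,best
def jaw(st):
    R=Ro.from_euler('xyz',st['ee_rot'],degrees=True).as_matrix()
    return R
E
python3 - <<'E'
from h import *
from workcell import env
s=env.state(); print(jaw(s).round(3)); z=jaw(s)[:,2]; print(np.degrees(np.arctan2(z[1],z[0])))
K,T=cal("top"); print("flask cap",toplane(117,225,190,K,T))
print(plan((300,-553,260),101.4,s))
E
```

```text
[[-0.     0.962  0.273]
 [ 0.002  0.273 -0.962]
 [-1.     0.    -0.002]]
-74.14295123882812
flask cap [543.121717   462.27713242 190.        ]
(array([-0.46867183,  1.3747816 ,  0.39283614]), array([ 1.23806848e-02, -2.56165243e-04,  5.60991079e-06]))
```

Call:
send_rows([
  [[-0.3, 0.6, -0.2, 0.0124, 0, 0], [-0.45, 1, -0.6, 0.0124, 0, 0], [-0.45, 1, -0.9, 0.0124, 0, 0], [-0.45, 1, -0.9, 0.0124, 0, 0]],
], jaw=1, force=20)

```text
time_s: 0.6
ee_pos: [228.7, -437.2, 259.3]
ee_rot: [-160.7, 90.0, 120.8]
force: [-0.2, 0.1, -0.6]
gripper_width: 54.3
```

Call:
send_rows([
  [[0, 0.3, -0.5, 0, 0, 0], [0, 0.6, -1, 0, 0, 0]],
])

```text
time_s: 0.85
ee_pos: [268.1, -329.0, 258.4]
ee_rot: [165.5, 90.0, 86.7]
force: [0.4, -0.2, 0.1]
gripper_width: 34.0
```

Call:
send_rows([
  [[0, 0.3, -0.5, 0, 0, 0], [0, 0.6, -1, 0, 0, 0]],
])

```text
time_s: 1.1
ee_pos: [307.5, -218.6, 258.8]
ee_rot: [50.1, 90.0, -28.6]
force: [1.0, 0.1, 0.4]
gripper_width: 14.4
```

Call:
send_rows([
  [[0, 0.2, -0.5, 0, 0, 0], [0, 0.4, -1, 0, 0, 0]],
])

```text
time_s: 1.35
ee_pos: [327.0, -112.5, 258.8]
ee_rot: [50.7, 90.0, -28.0]
force: [0.4, -0.3, 0.0]
gripper_width: 0.7
```

Call:
send_rows([
  [[0, 0.2, -0.5, 0, 0, 0], [0, 0.4, -1, 0, 0, 0], [0, 0.4, -1, 0, 0, 0]],
])

```text
time_s: 1.72
ee_pos: [346.6, -5.0, 258.8]
ee_rot: [-176.1, 90.0, 105.7]
force: [0.1, -0.6, 0.3]
gripper_width: 0.5
```

Call:
send_rows([
  [[0, 0.25, -0.5, 0, 0, 0], [0, 0.5, -1, 0, 0, 0]],
])

```text
time_s: 1.98
ee_pos: [376.3, 99.9, 258.9]
ee_rot: [31.6, 89.9, -47.2]
force: [0.5, -0.3, -0.5]
gripper_width: 0.6
```

Call:
send_rows([
  [[0, 0.25, -0.5, 0, 0, 0], [0, 0.5, -1, 0, 0, 0], [0, 0.5, -1, 0, 0, 0], [0, 0.5, -1, 0, 0, 0]],
])

```text
time_s: 2.48
ee_pos: [404.7, 206.7, 258.3]
ee_rot: [-46.0, 89.9, -124.7]
force: [-0.6, -0.5, 0.1]
gripper_width: 0.3
```

```bash
python3 - <<'E'
from h import *
from workcell import env
s=env.state(); c=env.get_calibration("wrist"); p,d=env.grab_frame("wrist"); cv2.imwrite("pics/w1.png",p[:,:,::-1])
np.savez("pics/w1_cal.npz",**{k:np.array(v) for k,v in c.items()}); 
print(s['ee_pos'],s['qpos'].round(1),plan((427.8,247.3,80),-78.6,s))
K=np.array(c['mtx']);T=np.array(c['camera_from_world'])
for n,q in dict(pw=(427.8,247.3,47),un=(439.4,188.6,47),ta=(451,129.8,47)).items(): print(n,proj(q,K,T))
print("cam at",-T[:3,:3].T@T[:3,3])
E
```

```text
[404.683831   206.74658161 258.33845348] [ 2.570e+01  5.800e+00  9.960e+01 -1.000e-01  7.470e+01  1.043e+02] (array([ 1.78244067,  0.3088817 , -0.3547555 ]), array([-0.00021234,  0.00022336,  0.00023166]))
pw [281.90194821 180.11160457]
un [341.19907082 180.19661352]
ta [400.55473717 180.30097742]
cam at [486.42448676 223.24987862 430.74137095]
```

View pics/w1.png

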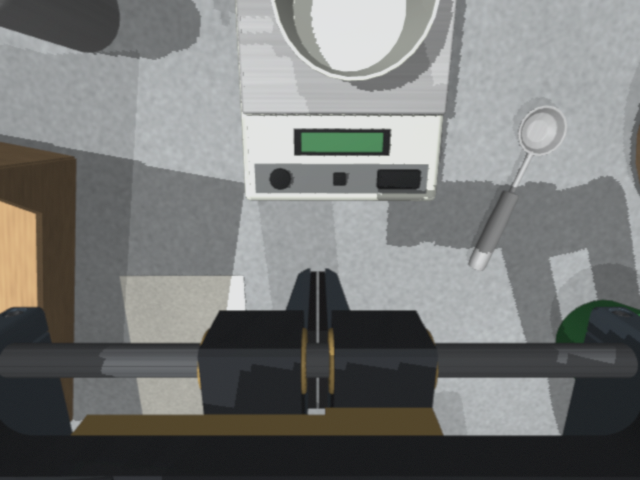

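The wrist view shows the power, unit and tare keys at (281,179), (340,179) and (398,179). My estimates agree to within 2 px. Moving over the power key now.

Call:
send_rows([
  [[0, 0.31, -0.355, 0, 0, 0], [0.5, 0.31, -0.355, 0, 0, 0], [1, 0.31, -0.355, 0, 0, 0], [1, 0.31, -0.355, 0, 0, 0]],
])

```text
time_s: 3.02
ee_pos: [425.4, 246.1, 156.2]
ee_rot: [-69.8, 89.5, -148.6]
force: [-0.4, -1.1, 0.3]
gripper_width: 0.6
```

Call:
send_rows([
  [[0.4, 0, 0, 0, 0, 0], [0.8, 0, 0, 0, 0, 0], [1, 0, 0, 0, 0, 0], [1, 0, 0, 0, 0, 0], [1, 0, 0, 0, 0, 0]],
])

```text
time_s: 3.65
ee_pos: [429.5, 249.5, 61.1]
ee_rot: [105.3, 89.8, 26.6]
force: [-0.2, 0.7, 0.7]
gripper_width: 0.6
```

```bash
python3 - <<'E'
from h import *
from workcell import env
s=env.state(); print(s['ee_pos'],s['force'],plan((427.8,247.3,43),-78.6,s))
p,d=env.grab_frame("wrist"); cv2.imwrite("pics/w2.png",p[:,:,::-1])
E
```

```text
[429.48313912 249.50978463  61.12143747] [-0.15773398  0.70418141  0.73462844] (array([ 0.18110609, -0.02159715,  0.01855823]), array([-0.00014525, -0.00017906, -0.00065613]))
```

View pics/w2.png

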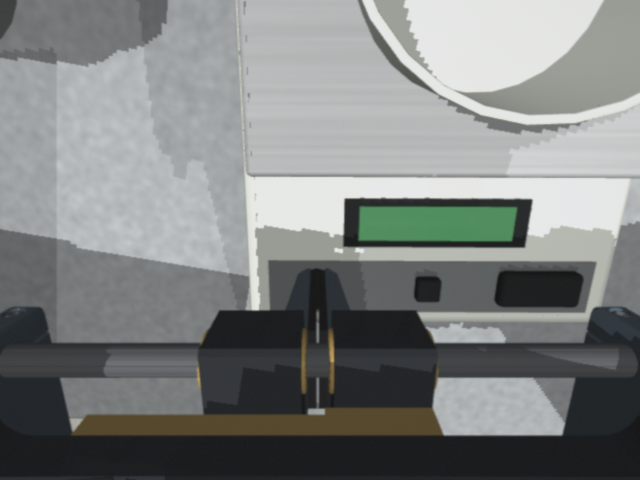

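Fingertips at (317,290) cover the power key, and the unit key at (428,289) is clear. Pressing in small steps.

Call:
send_rows([
  [[0.05, -0.02, 0.02, 0, 0, 0], [0.11, -0.02, 0.02, 0, 0, 0], [0.13, -0.02, 0.02, 0, 0, 0], [0.15, -0.02, 0.02, 0, 0, 0], [0.15, -0.02, 0.02, 0, 0, 0], [0.15, -0.02, 0.02, 0, 0, 0]],
])

```text
time_s: 4.45
ee_pos: [425.9, 246.6, 44.0]
ee_rot: [-47.8, 90.0, -126.4]
force: [-0.9, -0.7, 4.2]
gripper_width: 0.5
```

Call:
send_rows([
  [[0.01, 0, 0, 0, 0, 0], [0.02, 0, 0, 0, 0, 0], [0.02, 0, 0, 0, 0, 0], [0.02, 0, 0, 0, 0, 0]],
])

```text
time_s: 4.95
ee_pos: [426.0, 246.6, 43.1]
ee_rot: [34.4, 90.0, -44.2]
force: [-2.8, -3.2, 13.1]
gripper_width: 0.8
```

13 N at z = 43.1 means the key has bottomed out. Lifting off and moving to tare.

Call:
send_rows([
  [[-0.1, 0, 0, 0, 0, 0], [-0.3, 0, 0, 0, 0, 0], [-0.3, 0, 0, 0, 0, 0], [-0.3, 0, 0.4, 0, 0, 0], [-0.3, 0, 0.8, 0, 0, 0], [-0.3, 0, 1, 0, 0, 0], [-0.3, 0, 1, 0, 0, 0], [-0.3, 0, 1, 0, 0, 0]],
])

```text
time_s: 5.95
ee_pos: [445.7, 149.2, 71.5]
ee_rot: [-116.6, 90.0, 164.8]
force: [0.8, 0.1, 0.0]
gripper_width: 0.2
```

```bash
python3 - <<'E'
from h import *
from workcell import env
s=env.state(); print(s['ee_pos'],s['force'],plan((451,129.8,60),-78.6,s))
E
```

```text
[445.68125198 149.21943338  71.47869977] [0.83367777 0.10356579 0.04074411] (array([0.11473276, 0.01383397, 0.20090151]), array([-2.00521045e-05, -3.77883555e-05,  7.54986693e-05]))
```

Call:
send_rows([
  [[0, 0.014, 0.2, 0, 0, 0], [0, 0.014, 0.2, 0, 0, 0], [0.1, 0.014, 0.2, 0, 0, 0], [0.2, 0.014, 0.2, 0, 0, 0], [0.24, 0.014, 0.2, 0, 0, 0], [0.27, 0.014, 0.2, 0, 0, 0], [0.27, 0.014, 0.2, 0, 0, 0], [0.27, 0.014, 0.2, 0, 0, 0]],
])

```text
time_s: 6.95
ee_pos: [451.1, 129.4, 45.1]
ee_rot: [-30.8, 90.0, -109.4]
force: [-2.7, -0.1, 2.0]
gripper_width: 0.3
```

Call:
send_rows([
  [[0.015, 0, 0, 0, 0, 0], [0.025, 0, 0, 0, 0, 0], [0.03, 0, 0, 0, 0, 0], [0.03, 0, 0, 0, 0, 0], [0.03, 0, 0, 0, 0, 0]],
])

```text
time_s: 7.58
ee_pos: [451.3, 129.4, 43.1]
ee_rot: [89.0, 90.0, 10.4]
force: [-4.2, -0.0, 13.8]
gripper_width: 0.5
```

Tare has bottomed out too (13.8 N, z = 43.1). Lifting and heading for the carousel.

Call:
send_rows([
  [[-0.1, 0, 0, 0, 0, 0], [-0.5, 0, 0, 0, 0, 0], [-1, 0, 0, 0, 0, 0]],
])

```text
time_s: 7.95
ee_pos: [451.1, 129.1, 142.4]
ee_rot: [-61.5, 89.9, -140.1]
force: [1.1, 0.6, -0.5]
gripper_width: 0.2
```

Call:
send_rows([
  [[-0.5, 0, 0, 0, 0, 0], [-1, 0, 0.3, 0, 0, 0], [-1, 0, 0.7, 0, 0, 0], [-1, 0, 1, 0, 0, 0]],
], jaw=-1)

```text
time_s: 8.45
ee_pos: [471.9, 29.9, 243.0]
ee_rot: [67.7, 89.8, -10.9]
force: [0.6, 0.5, -0.3]
gripper_width: 37.7
```

Call:
send_rows([
  [[-0.3, 0, 0.5, 0, 0, 0], [-0.5, 0, 1, 0, 0, 0], [-0.5, 0, 1, 0, 0, 0]],
])

```text
time_s: 8.82
ee_pos: [492.3, -69.7, 293.4]
ee_rot: [55.4, 89.7, -23.5]
force: [0.1, 0.4, -0.3]
gripper_width: 67.5
```

Call:
send_rows([
  [[0, 0, 0.5, 0.0, 0, 0], [0, 0, 0.95, 0.029, 0, 0], [0, 0, 0.95, 0.058, 0, 0], [0, 0, 0.95, 0.058, 0, 0], [0, 0, 0.95, 0.058, 0, 0], [0, 0, 0.95, 0.058, 0, 0]],
])

```text
time_s: 9.57
ee_pos: [509.4, -159.0, 292.0]
ee_rot: [67.9, 90.0, -31.5]
force: [0.1, -0.7, -0.3]
gripper_width: 91.3
```

```bash
python3 - <<'E'
from h import *
from workcell import env
s=env.state(); c=env.get_calibration("wrist"); p,d=env.grab_frame("wrist"); cv2.imwrite("pics/w3.png",p[:,:,::-1])
np.savez("pics/w3_cal.npz",**{k:np.array(v) for k,v in c.items()}); 
print(s['time_s'],s['ee_pos'],s['qpos'].round(1),plan((578.5,-234.5,178),-99.4,s))
K=np.array(c['mtx']);T=np.array(c['camera_from_world'])
print(proj((578.5,-234.5,212),K,T))
p,d=env.grab_frame("top"); cv2.imwrite("pics/top1.png",p[:,:,::-1])
E
```

```text
9.575 [ 509.42453363 -158.98192633  291.98529194] [-18.6  12.3  86.8  -0.   80.9  80.8] (array([1.14002817, 0.80394751, 0.63301564]), array([ 1.72122509e-04,  1.06670451e-05, -2.62862083e-05]))
[416.09878512 130.41038792]
```

View pics/w3.png

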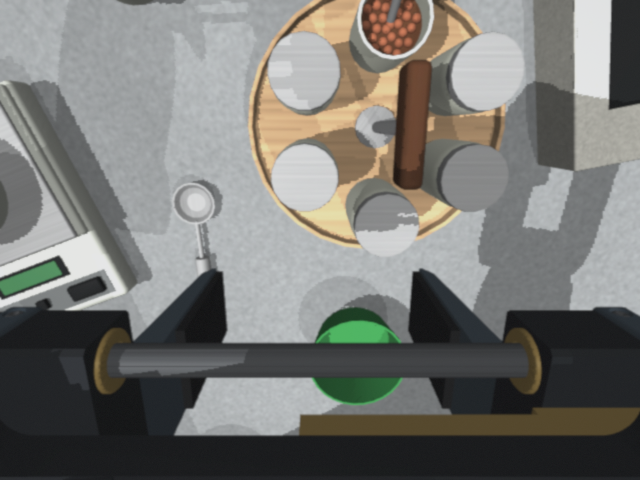

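View pics/top1.png

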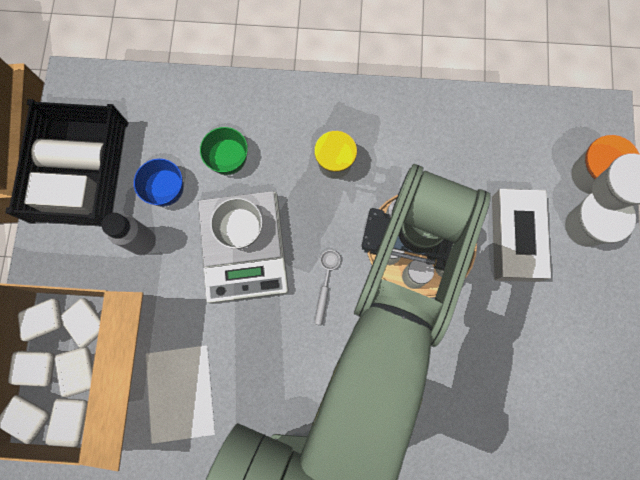

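```bash
python3 - <<'E'
from h import *
c=np.load("pics/w3_cal.npz");K,T=c["mtx"],c["camera_from_world"]; print(K,-T[:3,:3].T@T[:3,3])
L=np.array([toplane(u,v,132.5,K,T)[:2] for u,v in [(304,71),(487,72),(472,177),(305,176),(386,224)]])
cc=L[:4].reshape(4,2)
print("opp pairs", (L[0]+L[2])/2,(L[1]+L[3])/2, [np.linalg.norm(l-L[:4].mean(0)) for l in L])
for l in L:
  d=l-L[:4].mean(0); print(np.degrees(np.arctan2(d[1],d[0])))
for q in [(417,61),(409,188),(413,124)]: print(toplane(*q,212,K,T))
E
python3 - <<'E'
import cv2
a=cv2.imread("pics/w3.png"); cv2.imwrite("pics/w3z.png",cv2.resize(a[0:260,240:540],None,fx=2.3,fy=2.3))
E
```

```text
[[378.91447542   0.         317.24546885]
 [  0.         378.91447542 241.57302148]
 [  0.           0.           1.        ]] [ 591.4364009  -172.50378173  464.5308515 ]
opp pairs [ 581.31113767 -233.79497389] [ 581.20558864 -234.83630143] [np.float64(84.63158681761391), np.float64(85.16195303305541), np.float64(83.76243080758759), np.float64(84.21997171357327), np.float64(84.6565165271493)]
50.550706932767035
-70.09777233028332
-129.84613514820106
110.21090654771857
170.29839997436602
[ 618.89397982 -238.6077719   212.        ]
[ 542.39448733 -226.57217906  212.        ]
[ 582.73364192 -232.89840397  212.        ]
```

View pics/w3z.png

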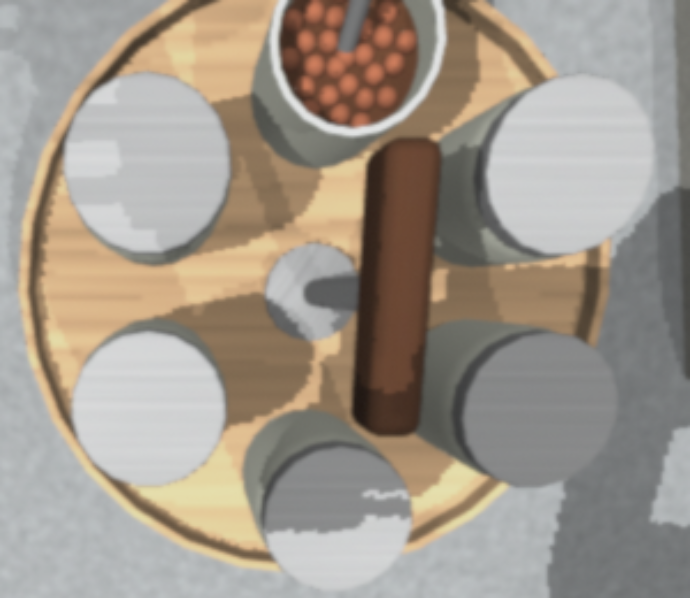

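Call:
send_rows([
  [[0, 0.4, 0.3, 0, 0, 0], [0, 0.82, 0.63, 0, 0, 0], [0, 0.82, 0.63, 0.0005, 0, 0], [0.3, 0.82, 0.63, 0.0005, 0, 0], [0.6, 0.82, 0.63, 0.0005, 0, 0], [0.8, 0.82, 0.63, 0.0005, 0, 0], [0.8, 0.82, 0.63, 0.0005, 0, 0]],
])

```text
time_s: 10.55
ee_pos: [578.5, -234.2, 210.7]
ee_rot: [-105.1, 89.8, 155.3]
force: [-1.1, -0.1, 0.2]
gripper_width: 91.2
```

```bash
python3 - <<'E'
from h import *
from workcell import env
s=env.state(); c=env.get_calibration("wrist"); p,d=env.grab_frame("wrist"); cv2.imwrite("pics/w4.png",p[:,:,::-1])
print(s['time_s'],s['ee_pos'],s['force'],plan((580,-234.6,178),-99.6,s))
E
```

```text
10.55 [ 578.54882584 -234.21076191  210.65762394] [-1.1129422  -0.05334848  0.16189036] (array([0.32651604, 0.01618695, 0.00174425]), array([-4.99136468e-05, -1.61505606e-04,  5.98904063e-04]))
```

View pics/w4.png

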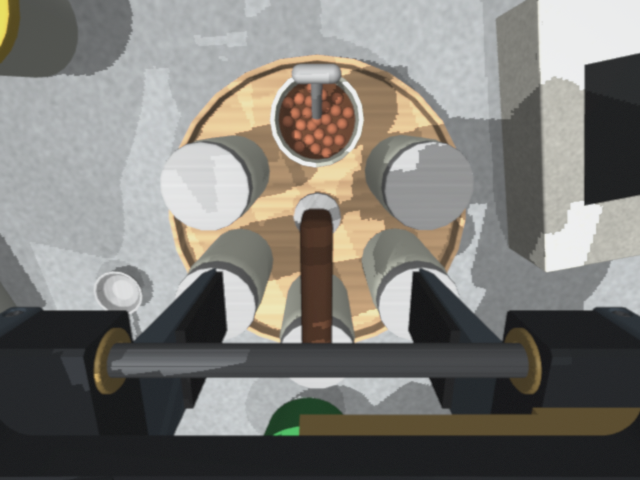

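The bar runs vertically at column 317, midway between the fingers, and the open jar and scoop are at (317,120). The alignment is good, so I'll descend and grip.

Call:
send_rows([
  [[0.15, 0.015, 0, 0, 0, 0], [0.32, 0.015, 0, 0, 0, 0], [0.32, 0.015, 0, 0, 0, 0], [0.32, 0.015, 0, 0, 0, 0]],
])

```text
time_s: 11.1
ee_pos: [581.6, -235.8, 180.0]
ee_rot: [51.0, 90.0, -48.7]
force: [-0.1, 0.1, -0.5]
gripper_width: 91.2
```

Call:
send_rows([
  [[0, 0, 0, 0, 0, 0], [0, 0, 0, 0, 0, 0], [0, 0, 0, 0, 0, 0], [0, 0, 0, 0, 0, 0], [0, 0, 0, 0, 0, 0], [0, 0, 0, 0, 0, 0], [0, 0, 0, 0, 0, 0], [0, 0, 0, 0, 0, 0]],
], jaw=1, force=25)

```text
time_s: 12.1
ee_pos: [581.7, -234.2, 179.9]
ee_rot: [-178.5, 89.8, 81.9]
force: [1.3, 5.2, 1.4]
gripper_width: 15.7
```

Call:
send_rows([
  [[0, 0, 0, -0.01, 0, 0], [0, 0, 0, -0.025, 0, 0], [0, 0, 0, -0.04, 0, 0], [0, 0, 0, -0.055, 0, 0], [0, 0, 0, -0.07, 0, 0], [0, 0, 0, -0.085, 0, 0], [0, 0, 0, -0.09, 0, 0], [0, 0, 0, -0.09, 0, 0]],
])

```text
time_s: 13.1
ee_pos: [581.6, -233.4, 179.9]
ee_rot: [158.3, 89.8, 91.0]
force: [0.5, 6.4, 0.1]
gripper_width: 16.0
```

```bash
python3 - <<'E'
from h import *
from workcell import env
s=env.state(); z=jaw(s)[:,2]; print(s['time_s'],s['ee_pos'],s['force'],s['torque'],s['qpos'].round(1),np.degrees(np.arctan2(z[1],z[0]))+90)
E
```

```text
13.1 [ 581.59314075 -233.36122484  179.91164694] [0.53229001 6.37529963 0.06289214] [ 0.68820184 -0.08437831  0.05129111] [-23.   24.2  85.5   0.2  70.4  44.1] 22.765781326347252
```

Call:
send_rows([
  [[0, 0.005, -0.011, -0.01, 0, 0], [0, 0.005, -0.011, -0.025, 0, 0], [0, 0.005, -0.011, -0.04, 0, 0], [0, 0.005, -0.011, -0.055, 0, 0], [0, 0.005, -0.011, -0.07, 0, 0], [0, 0.005, -0.011, -0.085, 0, 0], [0, 0.005, -0.011, -0.1, 0, 0], [0, 0.005, -0.011, -0.115, 0, 0], [0, 0.005, -0.011, -0.13, 0, 0], [0, 0.005, -0.011, -0.145, 0, 0], [0, 0.005, -0.011, -0.16, 0, 0], [0, 0.005, -0.011, -0.17, 0, 0], [0, 0.005, -0.011, -0.18, 0, 0], [0, 0.005, -0.011, -0.185, 0, 0], [0, 0.005, -0.011, -0.185, 0, 0], [0, 0.005, -0.011, -0.185, 0, 0], [0, 0.005, -0.011, -0.185, 0, 0]],
])

```text
time_s: 15.22
ee_pos: [580.3, -232.4, 179.9]
ee_rot: [128.7, 89.7, 128.1]
force: [-2.4, 5.4, 2.4]
gripper_width: 16.0
```

```bash
python3 - <<'E'
from h import *
from workcell import env
s=env.state(); z=jaw(s)[:,2]; print(s['time_s'],s['ee_pos'],s['force'],s['torque'],s['qpos'].round(1),np.degrees(np.arctan2(z[1],z[0]))+90)
for n in("wrist","top","scene"):
    c=env.get_calibration(n)
    p,d=env.grab_frame(n); cv2.imwrite(f"pics/{n}5.png",p[:,:,::-1]); np.savez(f"pics/{n}5_cal.npz",**{k:np.array(v) for k,v in c.items()})
a=cv2.imread("pics/top5.png");cv2.imwrite("pics/top5z.png",cv2.resize(a[150:310,190:490],None,fx=2.6,fy=2.6))
E
```

```text
15.225 [ 580.25722371 -232.42980472  179.89880145] [-2.41812092  5.35198516  2.36561091] [0.60389364 0.18985538 0.06831601] [-23.   24.2  85.6   0.1  70.5 -22.3] 89.35052469383356
```

View pics/wrist5.png

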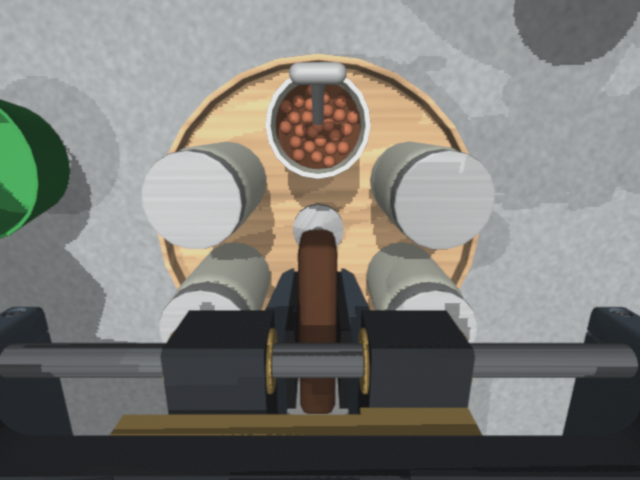

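View pics/top5z.png

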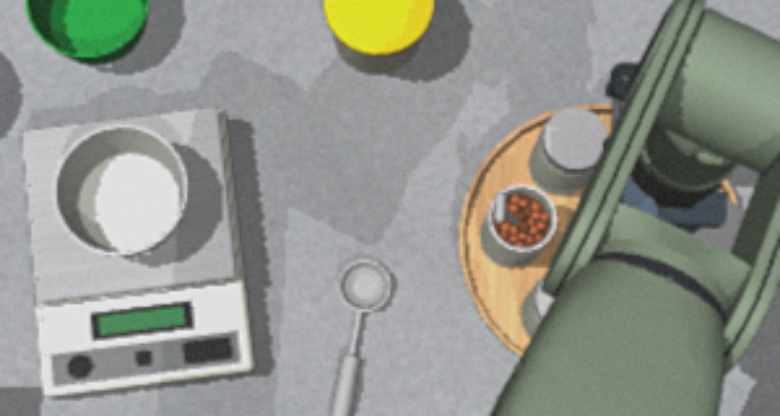

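View pics/scene5.png

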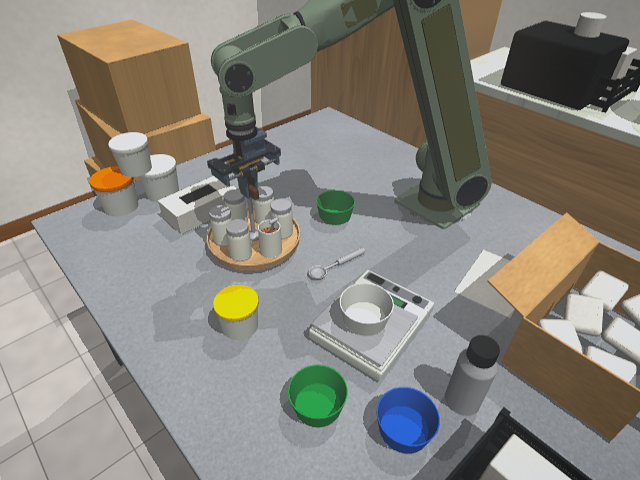

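```bash
python3 - <<'E'
from h import *
K,T=cal("top")
a=cv2.imread("pics/top5.png");cv2.imwrite("pics/top5j.png",cv2.resize(a[195:285,360:430],None,fx=6,fy=6,interpolation=cv2.INTER_CUBIC))
m=toplane(391.2,233.9,118,K,T); print(m)
d=m[:2]-[578.5,-235]; print(np.hypot(*d),np.degrees(np.arctan2(d[1],d[0])))
# wrist
c=np.load("pics/wrist5_cal.npz");K,T=c["mtx"],c["camera_from_world"]
L=np.array([toplane(u,v,132.5,K,T)[:2] for u,v in [(191,199),(444,198)]]); e=L[0]-L[1]; print("lids",L,np.degrees(np.arctan2(-e[0],e[1])),np.linalg.norm(e))
e=L[0]-L[1]; print(np.degrees(np.arctan2(e[1],e[0])))
print("mouth w",toplane(319,127,118,K,T))
E
```

```text
[ 578.79798295 -151.60646954  118.        ]
83.39406284175237 89.79527077356174
lids [[ 506.54073633 -189.55292236]
 [ 655.034229   -190.68216963]] 89.56429164400866 148.49778639595988
179.56429164400865
mouth w [ 582.22069035 -149.95116444  118.        ]
```

View pics/top5j.png

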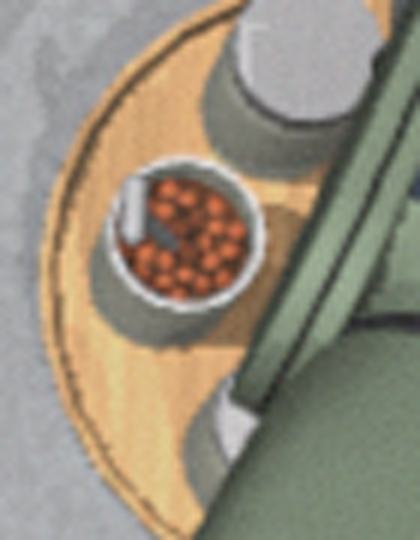

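Call:
send_rows([
  [[0, 0, 0, 0, 0, 0], [0, 0, 0, 0, 0, 0], [0, 0, 0, 0, 0, 0], [0, 0, 0, 0, 0, 0]],
])

```text
time_s: 15.88
ee_pos: [580.3, -232.4, 179.9]
ee_rot: [129.4, 89.7, 128.7]
force: [-3.8, 5.8, 2.0]
gripper_width: 15.9
```

```bash
python3 - <<'E'
from h import *
from workcell import env
s=env.state(); z=jaw(s)[:,2]; print(s['time_s'],s['ee_pos'],s['force'],s['qvel'].round(2),s['gripper_width'],np.degrees(np.arctan2(z[1],z[0]))+90)
print(env.job_done())
E
```

```text
15.875 [ 580.26592046 -232.43314379  179.9156212 ] [-3.80849162  5.83338158  1.98857978] [-0.04 -0.02 -0.04 -0.01  0.01 -0.04] 15.918335279383644 89.35663751604868
the job is handed in; nothing more can be done
None
```

The job is handed in at 15.9 s, with no sign of failure in my last checks.

- **Keys:** I pressed the power key to its stop (about 13 N, tip at z = 43 mm), let it up, then did the same with the tare key (about 14 N). The closed fingertips stayed well clear of the small unit key. I did not read the keys' travel directly; "fully down" rests on the force and the tip height.
- **Carousel:** I gripped the bar (opening 15.9 mm, grip set to 25 N) and turned the carousel about 99° counter-clockwise. The arm is holding it still.
- **Aim:** The open jar should point at about 89.5°, the measured direction from the axis to the pan's centre. The gripper reads 89.4°, the wrist camera 89.6° and the top camera 89.8°.
- **Disagreement:** The top and wrist cameras differed by about 3 mm on where the carousel's axis is. A small sideways force of about 7 N remains at the grip.
- **Surroundings:** The tub and the bystanders visible in the last pictures looked unmoved.

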